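# Clear the bench saw's deck and hold its blade guard up for a blade change

## Task

I need both hands to change the blade of the little bench saw: with the scraper block, not your fingers, sweep the five metal offcuts off the deck into the bin under its left edge, guard still down, then stand the scraper upright back on the bench and let go of it. Then lift the blade guard to 45 degrees and finish while still holding it there with the gripper; it springs shut, so never let it snap down. Leave the spanner on the deck and everything else on the bench where they are.

Things in the scene. Friction and masses are not known exactly. Their poses are not given: they have to be found in the camera images.
- saw: Bench table saw, grey housing, aluminium deck, fixed. Origin: on the bench under the housing's centre; x to its back (away from the robot at yaw 0), y to its left, z up. Deck top 125 mm up, x -120 to 120, y -150 to 170, 12 mm thick. Blade and guard stand at y = -70 mm; a 16 mm high fence along x at y = -124 to -138. From y = -40 to the left edge it is bare but for offcuts and spanner.
- deck_edge (a point): Point on the top of the deck's left edge (saw frame x -10, y 170, z 125 mm), the middle of the strip to sweep; axes as the saw's.
- bin: Grey plastic offcut bin, fixed, outside 220 (x) x 130 (y) x 100 mm high, rim 3 mm wider, walls 4 mm, open top. Origin: centre of its underside; axes as the saw's. It stands under the overhanging left edge of the deck, its right-hand wall 25 to 35 mm inside that edge, so what is pushed over the edge drops into it.
- guard (a joint): Angle of the blade guard in rad: 0 = down over the blade, grows as the front is lifted (0.785 = 45 degrees), stop at 1.4. A spring and its weight (hood about 0.24 kg) push it shut: 1.3 to 2.8 N upward at the knob holds it, the more the higher.
- hood: The guard itself: clear hood with aluminium spine, 54 mm wide, reaching from the pivot 155 mm forward when down and 3 to 60 mm above the deck. Origin on the pivot axis; when down, its axes are the saw's; it turns about y with the joint.
- guard_knob (a point): Centre of the black ball knob, 28 mm diameter, the guard's handle, on a 10 mm rod, 42 mm in front of the hood: hood frame x -197, y 0, z -5 mm. 50 mm above the deck when down. Pinched from its two sides along the saw's y, it turns freely between the pads, so the gripper can keep pointing down while the knob goes round its arc.
- guard_pivot (a point): Middle of the guard's pivot axis (the axis runs along the saw's y), fixed on the saw at x 100, y -70, z 180 mm. Axes as the saw's. With the guard at angle q the knob's centre lies from here, in mm, at x = -197 cos q - 5 sin q, z = 197 sin q - 5 cos q.
- scraper: Wooden scraper block with rubber sole, 0.18 kg, loose, standing on the bench. Sole 130 (x) x 50 (y) mm, 14 mm thick; on it an upright grip rib 100 (x) x 20 (y) mm that goes up to 62 mm. Origin: centre of the underside; z up. Grip it across the rib (along its y), about 42 mm above the underside.
- offcut0: Copper strip end 24 x 12 x 6 mm, 14 g, loose offcut on the deck left of the guard, in a strip 55 mm either side of saw x = -10 mm, between saw y = 45 and 145 mm. Origin: centre of its underside.
- offcut1: Copper bar end 18 x 10 x 10 mm, 14 g, loose offcut on the deck left of the guard, in a strip 55 mm either side of saw x = -10 mm, between saw y = 45 and 145 mm. Origin: centre of its underside.
- offcut2: Copper strip end 24 x 12 x 6 mm, 14 g, loose offcut on the deck left of the guard, in a strip 55 mm either side of saw x = -10 mm, between saw y = 45 and 145 mm. Origin: centre of its underside.
- offcut3: Brass bar end 16 x 10 x 10 mm, 14 g, loose offcut on the deck left of the guard, in a strip 55 mm either side of saw x = -10 mm, between saw y = 45 and 145 mm. Origin: centre of its underside.
- offcut4: Copper strip end 22 x 14 x 6 mm, 14 g, loose offcut on the deck left of the guard, in a strip 55 mm either side of saw x = -10 mm, between saw y = 45 and 145 mm. Origin: centre of its underside.
- spanner: Steel blade spanner, 120 mm long, 6 mm thick, lying across the back of the deck (saw x 70 to 115 mm). Origin: middle of its underside, x along it. Leave it.
- bench_block: Steel bench block 75 x 75 x 22 mm. Origin: centre of the underside. Leave it.
- flux_jar: Round jar with white cap, 62 mm diameter, 58 mm high. Origin: centre of the underside. Leave it.
- hammer: Chasing hammer lying on its side, 210 mm long, 36 mm high. Origin: on the bench, half-way along it; x along the handle to the head. Leave it.
- file: Hand file with wooden handle, lying, 255 mm long, 24 mm high. Origin: on the bench near its middle; x along it. Leave it.
- caliper: Caliper lying flat, 200 mm long, 12 mm high. Origin: middle of its underside; x along the beam. Leave it.
- new_blade: The new saw blade, flat steel disc 100 mm diameter, 4 mm thick, lying on the bench in front of the saw. Origin: its centre. Leave it.
Mind the look-alikes: they are no part of the job. Several things look just like the flux_jar: the one meant starts farthest from the robot's base.

How it is judged:
On the way, in this order (a step that is already met when the one before it is completed fails the run):
1. the five offcuts are swept off the deck into the bin, with the guard still down (x of offcut0 in the frame of bin between -0.112 and 0.112 m and y of offcut0 in the frame of bin between -0.067 and 0.067 m and z of each of offcut0, offcut1, offcut2, offcut3, offcut4 in the frame of bin below 0.06 m and x of offcut1 in the frame of bin between -0.112 and 0.112 m and y of offcut1 in the frame of bin between -0.067 and 0.067 m and x of offcut2 in the frame of bin between -0.112 and 0.112 m and y of offcut2 in the frame of bin between -0.067 and 0.067 m and x of offcut3 in the frame of bin between -0.112 and 0.112 m and y of offcut3 in the frame of bin between -0.067 and 0.067 m and x of offcut4 in the frame of bin between -0.112 and 0.112 m and y of offcut4 in the frame of bin between -0.067 and 0.067 m and value of joint guard below 0.1 rad), for 0.2 s.
2. the scraper stands upright on the bench, let go, with the guard still down (height (world z) of scraper below 0.003 m and angle between scraper's own z axis and vertical below 0.1 rad and linear speed of scraper below 0.03 m/s and contact force between the fingers and scraper below 0.05 N and contact force between scraper and hood below 0.05 N and value of joint guard below 0.1 rad), for 0.2 s.
At the end, for the whole second after the job is handed in: The guard stands still at 45 degrees, 5 either way, carried by the gripper's fingers alone (over 0.5 N on it); all five offcuts lie in the bin; the scraper stands upright on the bench, let go (x of offcut0 in the frame of bin between -0.112 and 0.112 m and y of offcut0 in the frame of bin between -0.067 and 0.067 m and z of each of offcut0, offcut1, offcut2, offcut3, offcut4 in the frame of bin below 0.06 m and x of offcut1 in the frame of bin between -0.112 and 0.112 m and y of offcut1 in the frame of bin between -0.067 and 0.067 m and x of offcut2 in the frame of bin between -0.112 and 0.112 m and y of offcut2 in the frame of bin between -0.067 and 0.067 m and x of offcut3 in the frame of bin between -0.112 and 0.112 m and y of offcut3 in the frame of bin between -0.067 and 0.067 m and x of offcut4 in the frame of bin between -0.112 and 0.112 m and y of offcut4 in the frame of bin between -0.067 and 0.067 m and height (world z) of scraper below 0.003 m and angle between scraper's own z axis and vertical below 0.1 rad and linear speed of scraper below 0.03 m/s and contact force between the fingers and scraper below 0.05 N and contact force between scraper and hood below 0.05 N and value of joint guard between 0.698 and 0.873 rad and velocity of joint guard between -0.1 and 0.1 rad/s and contact force between the fingers and hood above 0.5 N and contact force between hood and bench_block below 0.05 N and contact force between hood and flux_jar below 0.05 N and contact force between hood and hammer below 0.05 N and contact force between hood and file below 0.05 N and contact force between hood and caliper below 0.05 N and contact force between hood and new_blade below 0.05 N and contact force between hood and spanner below 0.05 N and contact force between hood and offcut0 below 0.05 N and contact force between hood and offcut1 below 0.05 N and contact force between hood and offcut2 below 0.05 N and contact force between hood and offcut3 below 0.05 N and contact force between hood and offcut4 below 0.05 N); the arm keeps its last pose, push and grip.
It fails at once if an offcut is touched with the fingers or arm instead of the scraper (contact force between any of the fingers, the arm and offcut0 above 0.3 N or contact force between any of the fingers, the arm and offcut1 above 0.3 N or contact force between any of the fingers, the arm and offcut2 above 0.3 N or contact force between any of the fingers, the arm and offcut3 above 0.3 N or contact force between any of the fingers, the arm and offcut4 above 0.3 N).
It fails at once if the guard is let go and snaps down (falls faster than 1.5 rad/s) (velocity of joint guard below -1.5 rad/s).
It fails at once if another thing on the bench or deck is pushed more than 20 mm from its place (distance of any of bench_block, flux_jar, hammer, file, caliper, new_blade, spanner from where it was at the start of the episode above 0.02 m).
It also fails if it takes over 61 s, if anything falls off the work surface, if the arm or the gripper's body presses on something with over 40 N, if the wrist force passes 120 N, or if a joint passes its speed limit or range.

## Robot

A 7-joint arm with a two-finger parallel gripper is mounted at the origin on the work surface. World frame = base frame: x ahead of the robot, y to its left, z up, the work surface at z = 0. Lengths are in m, angles in rad, forces in N, time in s.
With the tool pointing down it reaches from about 0.35 to 0.9 m from the base axis. Payload 8.1 kg.
Tool frame: the origin (TCP) lies on the centre line of the jaws, within the pads' length; the fingertips stand 25 mm ahead of it and the grasp point (between the pads) lies 6 mm ahead of it; z points along the fingers, y is the line along which they close (so a half turn about z gives the same grasp; the last joint's range is limited). The gripper opens to 85 mm and grips with 20 to 120 N. Pads are 22 mm wide; open, the fingers measure 114 mm over their backs; the gripper's body (76 mm by 85 mm) begins 54 mm behind the grasp point. The pads swing forward as they close: fully open they stand 13 mm farther back than shut.
Start: joints at [-1.349, 0.434, 0.025, 1.573, -0.012, 1.134, -0.075], TCP at [0.199, 0.592, 0.225] pointing down, gripper open.
Joint ranges: [-2.62, 2.62], [-0.44, 2.09], [-1.27, 1.32], [0.08, 2.57], [-1.32, 4.46], [0.12, 2], [-2.74, 2.74]. Speed limits (rad/s): [2.22, 2.22, 3.01, 3.01, 3.14, 3.14, 3.14].

## Interface

Orientations are given as a unit quaternion [x, y, z, w].
In Python, from bench import telemetry, camera, calibration, env gives the robot as it stands.
- The arm moves only by the shell command python3 -m handwheel 'ROWS' [OPENING] [FORCE]. ROWS is JSON, one flat list of numbers, 4 for each row, row after row: the shift along the tool's x, y, z in cm, then the turn about the tool's z in rad. In form: [tx, ty, tz, turn, tx, ty, tz, turn, ...]. A call has 1 to 5 rows; each row shifts and turns the commanded pose from where the row before left it, along the tool's axes as they then stand; what a row does not reach is not made up. A row lasts 1/12 s, in which the tool goes at most 41.7 mm and 7.16 degrees, less where a joint would pass 70% of its speed; a pose out of reach is approached as far as the arm can. A call with a gripper value outside its range is refused whole. OPENING is the gripper's target within -1 to 1 (fully open at 1, half-way at 0, shut at -1), set as the call begins (- or left out, the last holds). The fingers move at their own pace and stop on an object; FORCE is the grip in N (left out, the last holds). Time passes only in rows, so rows that do not move let the fingers close. It gives the time, the measured TCP pose, the force, the opening and the grip force at its end, in the units of the state.
- telemetry.sense(): the state, without advancing time (a new reading comes with each control period).
- camera(name): name is "side" or "top"; returns (picture, depth): 400x640x3 uint8, red, green, blue; 400x640 float32, m along the optical axis (not along the pixel's ray), 0 where there is no reading.
- calibration(name): a dict with "camera_matrix" (3x3 intrinsics, pixels), "k1" (the pictures are not rectified: a ray, as slopes to the right and down, at radius r is drawn at 1 + k1 r^2 times it, then the intrinsics apply), "pose" (4x4, takes a point from camera to world coordinates). Camera axes: x right, y down, z forward; pixel columns grow to the right and rows downward; lengths in m; the calibration is good to about 2 mm. A picture is of the moment at which its call begins. calibration takes no time and is no camera call.
- env.job_done(): hands the job in; it is judged then, once.
The state is a dict: "time": time; "joints": joint angles; "qvel": joint speeds; "tau": joint torques, N m; "tcp_pos": TCP position; "tcp_rot": TCP orientation; "wrist_force": force on the tool from outside, world axes, zero at the start; "torque": the same for the moment, N m; "finger_gap": opening from 0.0 (shut) to 1.0 (fully open); "finger_force": force on a finger pad.
Only numpy, scipy, OpenCV 4.12 (cv2) and the standard library are available. Lean on these libraries where they do the work, as an engineer would, in place of code of your own. Each camera call takes 0.05 s, during which the arm holds its last target. There are 200 camera calls.

## Working session

There is one attempt and no reset: what is moved stays moved. The work goes in short steps, Python scripts to look and compute and a shell command to move; the robot and the scene stay as the last step left them, time stands still between calls to the robot, and variables do not carry over. Pictures are saved under pics/ and viewed, at most 10 in all, crops included, and the job is handed in when it is done.

```bash
ls; mkdir -p pics; cat > h.py <<'E'
import numpy as np, cv2
from bench import telemetry, camera, calibration, env
def look(name,fn=None):
    im,d=camera(name)
    if fn: cv2.imwrite('pics/'+fn,im[:,:,::-1])
    return im,d
def rays(name,px):
    c=calibration(name);K=np.array(c['camera_matrix'],float);T=np.array(c['pose'])
    p=np.array(px,float).reshape(-1,1,2)
    n=cv2.undistortPoints(p,K,np.array([c['k1'],0,0,0,0.]))[:,0]
    return np.c_[n,np.ones(len(n))],T
def onplane(name,px,z):
    r,T=rays(name,px);w=r@T[:3,:3].T;o=T[:3,3]
    return o+w*((z-o[2])/w[:,2])[:,None]
def bydepth(name,px,d):
    r,T=rays(name,px);dd=np.array([d[int(round(v)),int(round(u))] for u,v in px])
    return (r*dd[:,None])@T[:3,:3].T+T[:3,3]
E
python3 - <<'E'
from h import *
np.set_printoptions(precision=4,suppress=True)
for n in('top','side'):
    im,d=look(n,n+'0.png');np.savez(n+'0.npz',im=im,d=d)
    c=calibration(n);print(n,c['pose'],c['camera_matrix'],c['k1'])
print(telemetry.sense())
E
```

```text
pics
top [[-0.0172 -0.9817  0.1897  0.212 ]
 [-0.9997  0.0203  0.0146 -0.0639]
 [-0.0182 -0.1894 -0.9817  1.2285]
 [ 0.      0.      0.      1.    ]] [[447.4933   0.     313.5114]
 [  0.     447.4933 207.0398]
 [  0.       0.       1.    ]] -0.011223171115943129
side [[ 0.6815 -0.4303  0.5919 -0.1426]
 [-0.7314 -0.3744  0.57   -0.6299]
 [-0.0237 -0.8214 -0.5699  0.7045]
 [ 0.      0.      0.      1.    ]] [[396.4204   0.     319.3423]
 [  0.     396.4204 195.3068]
 [  0.       0.       1.    ]] -0.10224514141039216
{'time': 0.1, 'joints': array([-1.3486,  0.4351,  0.025 ,  1.574 , -0.0116,  1.134 , -0.0751]), 'qvel': array([-0.0002, -0.0016,  0.0019, -0.0037,  0.0002,  0.0005, -0.002 ]), 'tau': array([  0.0031, -67.1752,   1.0282, -31.6901,   0.0159,   0.0072,
         0.    ]), 'tcp_pos': array([0.1993, 0.5919, 0.2244]), 'tcp_rot': array([ 0.1617,  0.9868, -0.0007, -0.    ]), 'wrist_force': array([-0.2654,  0.0161, -1.1802]), 'torque': array([0.024 , 0.0039, 0.0001]), 'finger_force': 0.0, 'finger_gap': 1.0007617052434763}
```

View pics/top0.png

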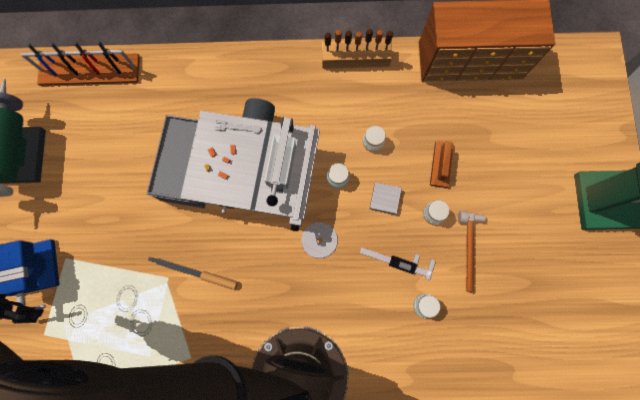

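View pics/side0.png

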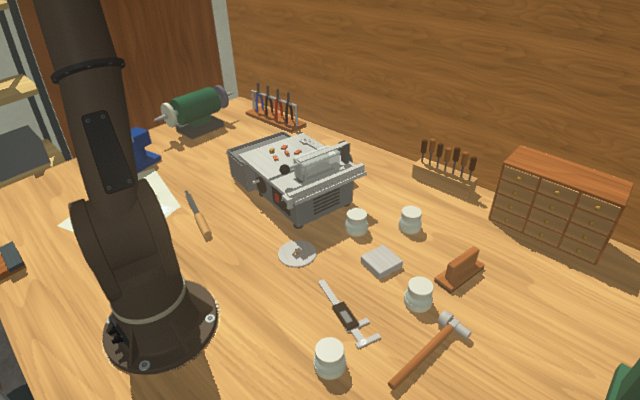

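```bash
cat >> h.py <<'E'
def cloud(name,d):
    c=calibration(name);h,w=d.shape
    v,u=np.mgrid[:h,:w];r,T=rays(name,np.c_[u.ravel(),v.ravel()])
    P=(r*d.ravel()[:,None])@T[:3,:3].T+T[:3,3]
    return P.reshape(h,w,3)
def rect(P,m,scale=1000):
    q=(P[m][:,:2]*scale).astype(np.float32);return cv2.minAreaRect(q),P[m].mean(0),m.sum()
E
python3 - <<'E'
from h import *
np.set_printoptions(precision=4,suppress=True)
z=np.load('top0.npz');im,d=z['im'],z['d'];P=cloud('top',d);Z=P[...,2]
v,u=np.mgrid[:400,:640]
def box(a,b,c,e):return (u>=a)&(u<=c)&(v>=b)&(v<=e)
m=box(140,90,330,240)&(abs(Z-.125)<.006)&(d>0)
print('deck',rect(P,cv2.erode(m.astype(np.uint8),np.ones((2,2)))>0))
m2=box(420,130,465,195)&(Z>.054)&(Z<.075);print('rib',rect(P,m2))
m3=box(420,130,465,195)&(Z>.008)&(Z<.075);print('scr',rect(P,m3))
m4=box(262,190,282,210)&(im.max(2)<60)&(Z>.15);print('knob',rect(P,m4),Z[m4].max() if m4.any() else 0)
hsv=cv2.cvtColor(im,cv2.COLOR_RGB2HSV)
o=box(190,135,250,190)&(hsv[...,1]>110)
n,l,s,c=cv2.connectedComponentsWithStats(o.astype(np.uint8))
for i in range(1,n): 
    if s[i,4]>4: print('off',c[i],s[i,4],onplane('top',[c[i]],.131))
# fence edges, deck corners px
for a,b,c_,e in[(140,90,330,240)]:
    f=box(a,b,c_,e)&(Z>.137)&(Z<.146);print('fence',rect(P,f))
    b2=box(140,100,200,215)&(Z>.09)&(Z<.108);print('binrim',rect(P,b2))
A=cv2.resize(im[95:240,140:330],None,fx=3.1,fy=3.1,interpolation=cv2.INTER_CUBIC)
B=cv2.resize(im[120:230,320:470],None,fx=3.1,fy=3.1,interpolation=cv2.INTER_CUBIC)
C=np.zeros((450+350,600,3),np.uint8);C=np.zeros((600,800,3),np.uint8)
cv2.imwrite('pics/crop1.png',A[:,:,::-1]);cv2.imwrite('pics/crop2.png',B[:,:,::-1])
for j,px in dict(a=(375,138),b=(338,176),c=(437,212),d=(428,306)).items(): print(j,onplane('top',[px],.058))
E
```

```text
deck (((526.3617553710938, 114.72334289550781), (317.5714111328125, 269.79241943359375), 79.09242248535156), array([0.5362, 0.1317, 0.1245]), np.int64(7993))
rib (((563.0196533203125, -408.31658935546875), (20.770233154296875, 99.77928924560547), 80.19294738769531), array([ 0.5624, -0.4076,  0.0606]), np.int64(266))
scr (((563.7659912109375, -408.53253173828125), (51.454410552978516, 131.1023406982422), 80.15279388427734), array([ 0.5578, -0.4029,  0.0323]), np.int64(809))
knob (((432.193359375, 51.92357635498047), (22.336740493774414, 22.00954818725586), 87.58761596679688), array([0.4321, 0.0513, 0.1841]), np.int64(83)) 0.19128110376768315
off [232.619 149.119] 42 [[0.5801 0.1579 0.131 ]]
off [211.4783 151.8261] 46 [[0.5741 0.2124 0.131 ]]
off [225.7308 159.6538] 26 [[0.5523 0.1751 0.131 ]]
off [206.92 167.2 ] 25 [[0.5334 0.223  0.131 ]]
off [222.6098 175.    ] 41 [[0.5119 0.1823 0.131 ]]
fence (((527.6705932617188, 92.9268569946289), (255.94537353515625, 260.9097900390625), 80.56907653808594), array([ 0.5081, -0.0189,  0.1406]), np.int64(572))
binrim (((570.8843383789062, 306.1297912597656), (136.35816955566406, 224.79823303222656), 79.63984680175781), array([0.572 , 0.3291, 0.0931]), np.int64(1591))
a [[ 0.6273 -0.2183  0.058 ]]
b [[ 0.5221 -0.114   0.058 ]]
c [[ 0.418  -0.3732  0.058 ]]
d [[ 0.1755 -0.3337  0.058 ]]
```

View pics/crop1.png

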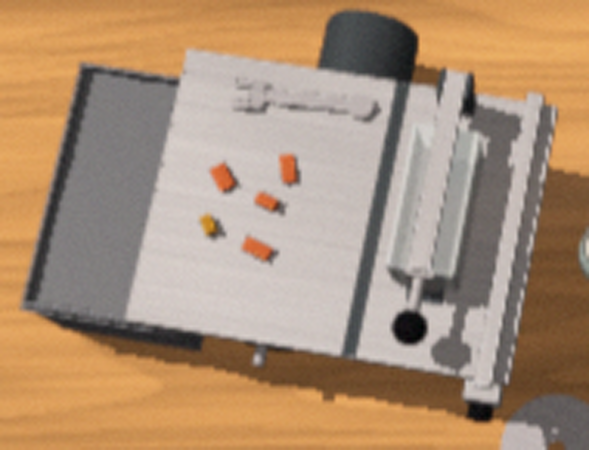

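View pics/crop2.png

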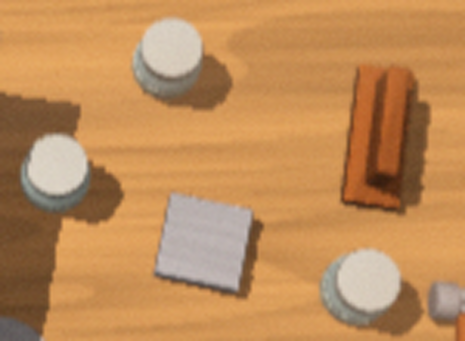

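Top view: saw deck at (165–318, 112–225), knob at (272,200), five offcuts around (207–233, 149–175), and the scraper at (442,164). The deck crop shows the spanner at the back, clear of the strip.
The jars are at (375,138), (338,176), (437,212) and (428,306). The one at (375,138), about 0.66 m from the base, is the farthest, so it is the flux_jar. I won't touch any of them.
Measured sizes (rib 100x20, sole 131x51, knob top 0.191) fit the description. Moving now.

```bash
h="python3 -m handwheel"
$h '[0,0,-3,-0.077,0,0,-3,-0.076,-1,-1,-2,0]' 1 40
$h '[-2.5,-3.1,0,0,-2.5,-3.1,0,0,-2.5,-3.1,0,0,-2.5,-3.1,0,0,-2.5,-3.1,0,0]'
$h '[-2.5,-3.1,0,0,-2.5,-3.1,0,0,-2.5,-3.1,0,0,-2.5,-3.1,0,0,-2.5,-3.1,0,0]'
$h '[-2.5,-3.1,0,0,-2.5,-3.1,0,0,-2.5,-3.1,0,0,-2.5,-3.1,0,0,-2.5,-3.1,0,0]'
$h '[-1,-3,0,0,-1,-3,0,0,-1,-3,0,0,-1,-3,0,0,-1,-3,0,0]'
```

```text
time: 0.35
tcp_pos: [0.2054, 0.5826, 0.3068]
tcp_rot: [0.082, 0.997, 0.001, -0.001]
wrist_force: [-0.1, -0.0, 0.1]
finger_gap: 0.999
finger_force: 0.0
time: 0.77
tcp_pos: [0.3048, 0.4046, 0.3048]
tcp_rot: [0.086, 0.996, -0.0, -0.0]
wrist_force: [1.6, 1.0, -0.5]
finger_gap: 0.997
finger_force: 0.0
time: 1.18
tcp_pos: [0.4013, 0.2305, 0.305]
tcp_rot: [0.086, 0.996, 0.0, -0.0]
wrist_force: [0.8, 0.2, -0.5]
finger_gap: 1.001
finger_force: 0.0
time: 1.6
tcp_pos: [0.4979, 0.0565, 0.3051]
tcp_rot: [0.086, 0.996, 0.0, -0.0]
wrist_force: [0.9, -0.2, -0.4]
finger_gap: 0.999
finger_force: 0.0
time: 2.02
tcp_pos: [0.5209, -0.0994, 0.3049]
tcp_rot: [0.086, 0.996, 0.0, -0.0]
wrist_force: [1.7, 0.4, -0.1]
finger_gap: 1.002
finger_force: 0.0
```

```bash
h="python3 -m handwheel"
$h '[-1.2,-3.6,0,0,-1.2,-3.6,0,0,-1.2,-3.6,0,0,-1.2,-3.6,0,0,-1.2,-3.6,0,0]' >/dev/null
$h '[-1.1,-3.5,2,0,-1.1,-3.5,2,0,-1,-3,2,0,0,0,2,0,0,0,0,0]'
cat > t.py <<'E'
import sys
from h import *
x,y,z,a=map(float,sys.argv[1:5]) # target tcp xyz, tool-y yaw deg
from scipy.spatial.transform import Rotation as R
s=telemetry.sense();r=R.from_quat(s['tcp_rot']).as_matrix();yw=np.degrees(np.arctan2(r[1,1],r[0,1]))
print('shift cm',np.round(r.T@(np.array([x,y,z])-s['tcp_pos'])*100,2),'yaw',round(yw,2),'turn',round(-np.radians(a-yw),4),'tcp',np.round(s['tcp_pos'],4),'F',np.round(s['wrist_force'],1),'gap',round(s['finger_gap'],3),'t',round(s['time'],2))
E
python3 t.py .563 -.4083 .048 80.1
```

```text
time: 2.85
tcp_pos: [0.5611, -0.39, 0.22]
tcp_rot: [0.088, 0.996, 0.001, -0.004]
wrist_force: [0.2, 1.7, -1.2]
finger_gap: 1.001
finger_force: 0.0
shift cm [-0.63 -1.8  17.19] yaw 79.94 turn -0.0027 tcp [ 0.5611 -0.39    0.22  ] F [ 0.2  1.7 -1.2] gap 1.001 t 2.85
```

```bash
h="python3 -m handwheel"
$h '[-0.4,-1.6,3.5,0,0,0,3.5,0,0,0,3,0,0,0,2,0,0,0,0,0]'
python3 t.py .563 -.4083 .048 80.1
python3 - <<'E'
from h import *
im,d=look('top');im2,_=look('side')
a=cv2.resize(im[110:230,370:510],None,fx=2.8,fy=2.8);b=cv2.resize(im2[190:310,390:530],None,fx=2.8,fy=2.8)
cv2.imwrite('pics/c3.png',np.hstack([a,b])[:,:,::-1])
E
```

```text
time: 3.27
tcp_pos: [0.5639, -0.4021, 0.1013]
tcp_rot: [0.085, 0.996, 0.002, -0.003]
wrist_force: [-1.7, 0.6, -0.5]
finger_gap: 0.999
finger_force: 0.0
shift cm [-0.05 -0.65  5.32] yaw 80.25 turn 0.0027 tcp [ 0.5639 -0.4021  0.1013] F [-1.7  0.6 -0.5] gap 0.999 t 3.27
```

View pics/c3.png

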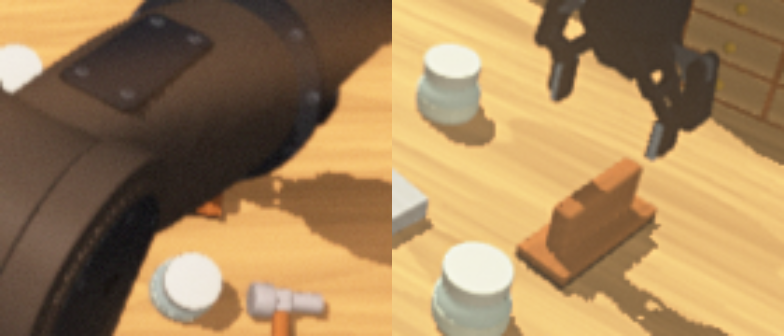

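The side crop shows the open fingers at (560,85) and (660,140) straddling the scraper rib at (597,195). I'm lowering and gripping.

```bash
h="python3 -m handwheel"
$h '[0,-0.6,2,0,0,0,2,0,0,0,1.3,0,0,0,0,0,0,0,0,0]'
python3 t.py .563 -.4083 .048 80.1
$h '[0,0,0,0,0,0,0,0,0,0,0,0,0,0,0,0,0,0,0,0]' -1 60
$h '[0,0,0,0,0,0,0,0,0,0,0,0,0,0,0,0,0,0,0,0]'
python3 t.py .563 -.4083 .048 80.1
```

```text
time: 3.78
tcp_pos: [0.5647, -0.4114, 0.0533]
tcp_rot: [0.086, 0.996, 0.0, 0.0]
wrist_force: [-0.1, -0.5, -0.1]
finger_gap: 0.996
finger_force: 0.0
shift cm [0.22 0.28 0.53] yaw 80.19 turn 0.0015 tcp [ 0.5647 -0.4114  0.0533] F [-0.1 -0.5 -0.1] gap 0.996 t 3.78
time: 4.2
tcp_pos: [0.5643, -0.4117, 0.0527]
tcp_rot: [0.086, 0.996, -0.0, 0.0]
wrist_force: [0.2, 0.1, -0.3]
finger_gap: 0.301
finger_force: 0.0
time: 4.62
tcp_pos: [0.5643, -0.4114, 0.0528]
tcp_rot: [0.086, 0.996, 0.0, 0.0]
wrist_force: [-1.1, 1.6, 5.9]
finger_gap: 0.202
finger_force: 58.6
shift cm [0.19 0.29 0.48] yaw 80.16 turn 0.001 tcp [ 0.5643 -0.4114  0.0528] F [-1.1  1.6  5.9] gap 0.202 t 4.62
```

```bash
h="python3 -m handwheel"
$h '[0,0,-1,0,0,0,-3,0,0,0,-3.5,0,0,0,-3.5,0,0,0,-3.5,0]'
$h '[0,0,-3.5,0,0,0,-3.5,0,0,0,-3,0,0.8,1.5,0,0,0.8,3,0,0]'
$h '[0.8,3.4,0,0,0.8,3.4,0,0,0.8,3.4,0,0,0.8,3.4,0,0,0.8,3.4,0,0]'>/dev/null
$h '[0.8,3.4,0,0,0.8,3.4,0,0,0.8,3.4,0,0,0.8,3.4,0,0,0.8,3.4,0,0]'
$h '[0.8,3.4,0,0,0.7,3.4,0,0,0.7,3,0,0,0,1,0,0,0,0,0,0]'
python3 t.py .5356 .1145 .1778 79.8
```

```text
time: 5.03
tcp_pos: [0.5635, -0.4116, 0.1989]
tcp_rot: [0.086, 0.996, -0.0, -0.0]
wrist_force: [1.6, 0.4, -3.0]
finger_gap: 0.199
finger_force: 58.9
time: 5.45
tcp_pos: [0.5543, -0.3692, 0.2999]
tcp_rot: [0.089, 0.996, -0.003, 0.001]
wrist_force: [-0.1, 0.6, -3.1]
finger_gap: 0.205
finger_force: 59.0
time: 6.28
tcp_pos: [0.5346, -0.0146, 0.2977]
tcp_rot: [0.086, 0.996, 0.0, 0.0]
wrist_force: [0.7, -1.0, -2.2]
finger_gap: 0.2
finger_force: 59.0
time: 6.7
tcp_pos: [0.5317, 0.098, 0.2972]
tcp_rot: [0.083, 0.997, 0.0, -0.0]
wrist_force: [-0.5, 0.0, -2.2]
finger_gap: 0.199
finger_force: 59.0
shift cm [-0.11  1.68 11.94] yaw 80.47 turn 0.0117 tcp [0.5317 0.098  0.2972] F [-0.5  0.  -2.2] gap 0.199 t 6.7
```

```bash
h="python3 -m handwheel"
$h '[0,1,0,0.01,0,0.5,2.5,0,0,0,3,0,0,0,2.5,0,0,0,1.5,0]'
$h '[0,0,0,0,0,0,0,0]'
python3 t.py .5356 .1145 .1778 79.8
python3 - <<'E'
from h import *
im,d=look('top');im2,_=look('side')
a=cv2.resize(im[95:240,140:330],None,fx=2.1,fy=2.1);b=cv2.resize(im2[95:240,200:390],None,fx=2.1,fy=2.1)
cv2.imwrite('pics/c4.png',np.hstack([a,b])[:,:,::-1])
E
```

```text
time: 7.12
tcp_pos: [0.5335, 0.107, 0.2]
tcp_rot: [0.092, 0.996, -0.001, -0.001]
wrist_force: [-0.4, 0.0, -1.9]
finger_gap: 0.198
finger_force: 59.0
time: 7.28
tcp_pos: [0.5346, 0.1075, 0.2023]
tcp_rot: [0.092, 0.996, -0.001, -0.0]
wrist_force: [0.2, 0.2, -0.9]
finger_gap: 0.201
finger_force: 59.0
shift cm [0.03 0.71 2.45] yaw 79.47 turn -0.0057 tcp [0.5346 0.1075 0.2023] F [ 0.2  0.2 -0.9] gap 0.201 t 7.28
```

View pics/c4.png

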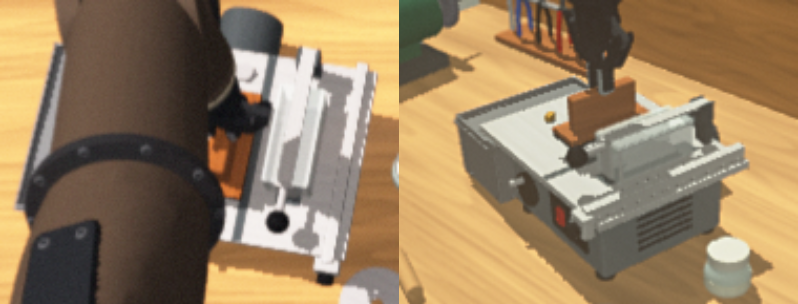

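The crops show the scraper above the deck, at (235,150) in the top half and (605,105) in the side half. It sits between the offcuts and the guard, clear of the hood. I'm lowering it.

```bash
h="python3 -m handwheel"
$h '[0,0.2,1,-0.005,0,0,0.8,0,0,0,0.5,0,0,0,0,0,0,0,0,0]'
python3 t.py .5356 .1145 .1778 79.8
```

```text
time: 7.8
tcp_pos: [0.5349, 0.1109, 0.1789]
tcp_rot: [0.088, 0.996, -0.0, -0.0]
wrist_force: [0.1, 0.6, -2.0]
finger_gap: 0.201
finger_force: 59.0
shift cm [-0.01  0.36  0.11] yaw 79.87 turn 0.0012 tcp [0.5349 0.1109 0.1789] F [ 0.1  0.6 -2. ] gap 0.201 t 7.8
```

```bash
h="python3 -m handwheel"
$h '[0,1,0.05,0,0,1,0,0,0,1,0,0,0,1,0,0,0,1,0,0]'
$h '[0,1,0,0,0,1,0,0,0,1,0,0,0,1,0,0,0,1,0,0]'
$h '[0,1,0,0,0,1,0,0,0,1,0,0,0,1,0,0,0,1,0,0]'
$h '[0,1,0,0,0,1,0,0,0,0.5,0,0,0,0,0,0]'
python3 - <<'E'
from h import *
im,d=look('top');im2,_=look('side')
a=cv2.resize(im[95:240,140:330],None,fx=2.1,fy=2.1);b=cv2.resize(im2[95:240,200:390],None,fx=2.1,fy=2.1)
cv2.imwrite('pics/c5.png',np.hstack([a,b])[:,:,::-1])
E
```

```text
time: 8.22
tcp_pos: [0.544, 0.162, 0.1788]
tcp_rot: [0.088, 0.996, 0.0, 0.0]
wrist_force: [0.2, -0.1, -2.4]
finger_gap: 0.201
finger_force: 59.0
time: 8.63
tcp_pos: [0.5529, 0.2105, 0.1787]
tcp_rot: [0.088, 0.996, -0.0, -0.0]
wrist_force: [0.5, -0.1, -2.8]
finger_gap: 0.197
finger_force: 59.0
time: 9.05
tcp_pos: [0.5617, 0.2598, 0.1787]
tcp_rot: [0.088, 0.996, 0.0, 0.0]
wrist_force: [0.1, -0.3, -1.8]
finger_gap: 0.201
finger_force: 59.0
time: 9.38
tcp_pos: [0.5658, 0.2851, 0.1785]
tcp_rot: [0.087, 0.996, 0.0, -0.0]
wrist_force: [-0.5, 0.6, -2.6]
finger_gap: 0.204
finger_force: 59.0
```

View pics/c5.png

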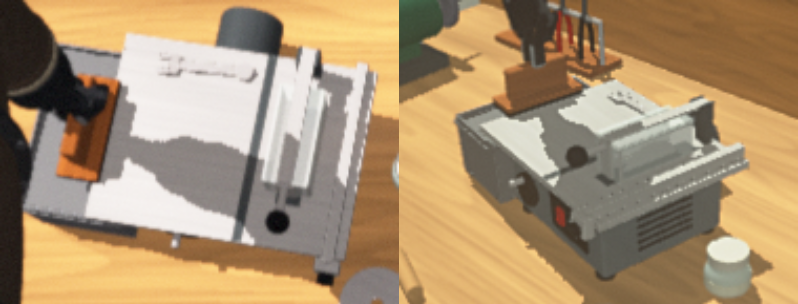

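The deck is bare in both views, the spanner is untouched, and the scraper is at the edge, (90,130) in the top half. I'm carrying it back and checking the bin on the way.

```bash
h="python3 -m handwheel"
$h '[0,0,-2,0,0,0,-3.5,0,0,0,-3.5,0,0,-1.5,-3,0,-0.6,-3,0,0]'>/dev/null
$h '[-0.6,-3.5,0,0,-0.6,-3.5,0,0,-0.6,-3.5,0,0,-0.6,-3.5,0,0,-0.6,-3.5,0,0]'>/dev/null
$h '[-0.6,-3.5,0,0,-0.6,-3.5,0,0,-0.6,-3.5,0,0,-0.6,-3.5,0,0,-0.6,-3.5,0,0]'>/dev/null
$h '[-0.6,-3.5,0,0,-0.6,-3.5,0,0,-0.6,-3.5,0,0,-0.6,-3.5,0,0,-0.6,-3.5,0,0]'
python3 t.py .5643 -.4114 .0533 80.1
python3 - <<'E'
from h import *
im,d=look('top','t6.png')
hsv=cv2.cvtColor(im,cv2.COLOR_RGB2HSV)
P=cloud('top',d)
v,u=np.mgrid[:400,:640]
o=(u>140)&(u<270)&(v>100)&(v<225)&(hsv[...,1]>120)
n,l,s,c=cv2.connectedComponentsWithStats(o.astype(np.uint8))
for i in range(1,n):
    if s[i,4]>5: print(c[i],s[i,4],P[l==i].mean(0))
cv2.imwrite('pics/c6.png',cv2.resize(im[100:230,130:290],None,fx=3,fy=3)[:,:,::-1])
E
```

```text
time: 11.15
tcp_pos: [0.559, -0.2971, 0.2989]
tcp_rot: [0.089, 0.996, 0.0, 0.0]
wrist_force: [0.7, -0.4, -1.3]
finger_gap: 0.199
finger_force: 59.1
shift cm [ -2.55 -11.16  24.56] yaw 79.8 turn -0.0052 tcp [ 0.559  -0.2971  0.2989] F [ 0.7 -0.4 -1.3] gap 0.199 t 11.15
[180.50607871 166.25221512] 4853 [0.57815056 0.3325751  0.00499905]
```

View pics/c6.png

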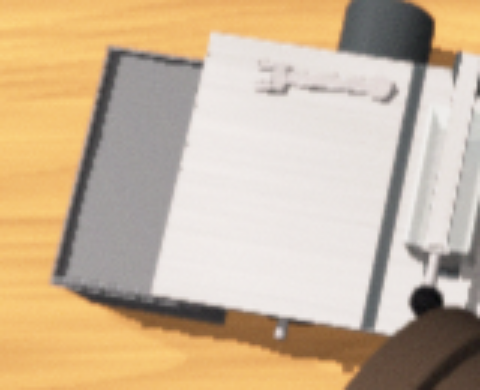

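The deck is bare, and no offcut lies outside the bin (crop (50–225, 45–320)). The open part of its floor also looks empty. That fits a gentle drop close to the wall: the overhanging deck edge hides about 36 mm of the floor beyond the edge. I'm setting the scraper down.

```bash
h="python3 -m handwheel"
$h '[-0.6,-3.3,0,0,-0.6,-3.2,1,0,-0.6,-2.5,3,0,-0.6,-1.5,3,0,0,0,3,0]'>/dev/null
$h '[0,0,3.5,0,0,0,3.5,0,0,0,3,0,0,0,0,0,0,0,0,0]'
python3 t.py .5643 -.4114 .0528 80.1
```

```text
time: 12.03
tcp_pos: [0.564, -0.4019, 0.0979]
tcp_rot: [0.089, 0.996, 0.001, -0.002]
wrist_force: [0.3, -0.2, -1.0]
finger_gap: 0.203
finger_force: 59.3
shift cm [-0.22 -0.93  4.5 ] yaw 79.82 turn -0.0049 tcp [ 0.564  -0.4019  0.0979] F [ 0.3 -0.2 -1. ] gap 0.203 t 12.03
```

```bash
h="python3 -m handwheel"
$h '[0,0,2,0,0,0,1.5,0,0,0,0.7,0,0,0,0,0,0,0,0,0]'
$h '[0,0,0.15,0,0,0,0.1,0,0,0,0,0,0,0,0,0]'
python3 t.py .5643 -.4114 .0528 80.1
```

```text
time: 12.45
tcp_pos: [0.566, -0.403, 0.0586]
tcp_rot: [0.088, 0.996, -0.001, 0.001]
wrist_force: [0.3, -0.5, -1.2]
finger_gap: 0.202
finger_force: 59.3
time: 12.78
tcp_pos: [0.5654, -0.4024, 0.0547]
tcp_rot: [0.088, 0.996, -0.0, 0.0]
wrist_force: [0.2, -0.7, -0.4]
finger_gap: 0.201
finger_force: 59.3
shift cm [-0.05 -0.9   0.19] yaw 79.87 turn -0.0041 tcp [ 0.5654 -0.4024  0.0547] F [ 0.2 -0.7 -0.4] gap 0.201 t 12.78
```

```bash
h="python3 -m handwheel"
$h '[0,0,0.15,0,0,0,0.05,0,0,0,0,0]'
python3 t.py .5643 -.4114 .0528 80.1
$h '[0,0,0,0,0,0,0,0,0,0,0,0,0,0,0,0,0,0,0,0]' 1
$h '[0,0,0,0,0,0,0,0,0,0,0,0]'
python3 t.py .5643 -.4114 .0528 80.1
```

```text
time: 13.03
tcp_pos: [0.5656, -0.4023, 0.0528]
tcp_rot: [0.088, 0.996, 0.0, 0.0]
wrist_force: [-1.1, 2.0, 3.9]
finger_gap: 0.2
finger_force: 60.1
shift cm [-0.04 -0.92 -0.  ] yaw 79.88 turn -0.0039 tcp [ 0.5656 -0.4023  0.0528] F [-1.1  2.   3.9] gap 0.2 t 13.03
time: 13.45
tcp_pos: [0.5652, -0.4024, 0.0521]
tcp_rot: [0.088, 0.996, -0.0, -0.0]
wrist_force: [-0.4, -0.5, -0.5]
finger_gap: 0.896
finger_force: 0.0
time: 13.7
tcp_pos: [0.5652, -0.4023, 0.0521]
tcp_rot: [0.088, 0.996, 0.0, -0.0]
wrist_force: [0.5, 0.3, 0.4]
finger_gap: 1.0
finger_force: 0.0
shift cm [-0.07 -0.91 -0.07] yaw 79.86 turn -0.0042 tcp [ 0.5652 -0.4023  0.0521] F [0.5 0.3 0.4] gap 1.0 t 13.7
```

```bash
h="python3 -m handwheel"
$h '[0,0,-2,0,0,0,-3.5,0,0,0,-3.8,0,0,0,-3.8,0,0,0,-3.8,0]'>/dev/null
$h '[0,0,-3.8,0,0,0,-3.3,0,1.5,3,0,0,1.5,3,0,0,1.5,3,0,0]'
$h '[1.5,3,0,0,1.5,3,0,0,1.5,3,0,0,1.5,3,0,0,1.5,3,0,0]'>/dev/null
$h '[1.5,3,0,0,1.5,3,0,0,1.5,3,0,0,1.5,3,0,0,0,0,0,0]'
python3 t.py .432 .0515 .181 79.8
python3 - <<'E'
from h import *
im,d=look('top');P=cloud('top',d);Z=P[...,2];im2,d2=look('side')
v,u=np.mgrid[:400,:640]
m=(u>420)&(u<465)&(v>130)&(v<195)&(Z>.05)&(Z<.075);print('rib',rect(P,m),Z[m].max() if m.any() else 0)
a=cv2.resize(im[90:235,240:480],None,fx=1.6,fy=1.6);b=cv2.resize(im2[70:300,220:500],None,fx=1.6,fy=1.6)
w=np.zeros((368,a.shape[1]+b.shape[1],3),np.uint8);w[:a.shape[0],:a.shape[1]]=a;w[:b.shape[0],a.shape[1]:]=b[:368]
cv2.imwrite('pics/c7.png',w[:,:800,::-1])
E
```

```text
time: 14.53
tcp_pos: [0.5363, -0.3053, 0.2927]
tcp_rot: [0.089, 0.996, -0.0, 0.001]
wrist_force: [0.3, 0.9, -0.5]
finger_gap: 0.998
finger_force: 0.0
time: 15.37
tcp_pos: [0.4498, -0.01, 0.2922]
tcp_rot: [0.084, 0.996, 0.001, -0.0]
wrist_force: [-0.3, -0.3, 0.2]
finger_gap: 1.001
finger_force: 0.0
shift cm [ 2.78  5.73 11.14] yaw 80.31 turn 0.0089 tcp [ 0.4498 -0.01    0.2922] F [-0.3 -0.3  0.2] gap 1.001 t 15.37
rib (((564.3019409179688, -399.1119689941406), (21.109163284301758, 100.73165130615234), 80.02156066894531), array([ 0.56340611, -0.39789632,  0.06017503]), np.int64(286)) 0.06698041530397592
```

View pics/c7.png

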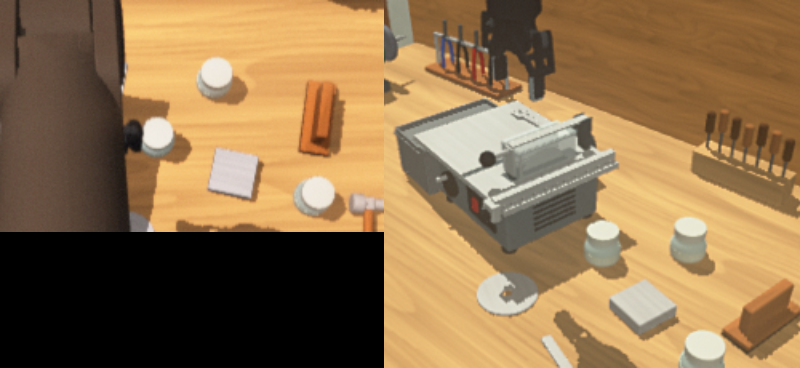

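The scraper stands upright at (318,118), and everything else is where it was. The knob shows at side crop (487,158), side pixel about (284,169). I'll cross-check it from both views.

```bash
h="python3 -m handwheel"
$h '[1,2,0,0.005,1,2,0,0,0.7,1.5,2,0,0,0,2,0,0,0,0,0]' 1 40
python3 - <<'E'
from h import *
for n,(a,b,c,e),th in(('top',(260,190,285,210),60),('side',(276,161,293,178),70)):
    im=np.load(n+'0.npz')['im'];s=(im[b:e,a:c].max(2)<th).astype(np.uint8)
    s=cv2.morphologyEx(s,cv2.MORPH_OPEN,np.ones((5,5),np.uint8))
    k=cv2.findContours(s,0,2)[0];k=max(k,key=cv2.contourArea);(x,y),r=cv2.minEnclosingCircle(k)
    print(n,x+a,y+b,r,onplane(n,[(x+a,y+b)],.175))
E
python3 t.py .432 .0515 .181 79.8
```

```text
time: 15.88
tcp_pos: [0.4331, 0.0419, 0.2496]
tcp_rot: [0.091, 0.996, -0.001, -0.002]
wrist_force: [-0.3, -0.8, -0.2]
finger_gap: 1.0
finger_force: 0.0
top 272.0 200.0 5.000100135803223 [[0.43490104 0.05150446 0.175     ]]
side 284.125 169.125 4.419517517089844 [[0.43458299 0.05045709 0.175     ]]
shift cm [0.26 0.94 6.86] yaw 79.57 turn -0.0041 tcp [0.4331 0.0419 0.2496] F [-0.3 -0.8 -0.2] gap 1.0 t 15.88
```

```bash
h="python3 -m handwheel"
$h '[0,0.9,0,0,0,0,2.5,0,0,0,2.5,0,0,0,1.2,0,0,0,0,0]'
$h '[0,0,0,0,0,0,0,0]'
python3 t.py .4347 .051 .181 79.8
```

```text
time: 16.3
tcp_pos: [0.436, 0.0508, 0.1892]
tcp_rot: [0.092, 0.996, -0.001, -0.001]
wrist_force: [-0.8, -0.9, -0.8]
finger_gap: 1.003
finger_force: 0.0
time: 16.47
tcp_pos: [0.4377, 0.0514, 0.1917]
tcp_rot: [0.091, 0.996, 0.0, 0.001]
wrist_force: [1.2, 0.8, 0.5]
finger_gap: 1.0
finger_force: 0.0
shift cm [ 0.29 -0.09  1.07] yaw 79.52 turn -0.0049 tcp [0.4377 0.0514 0.1917] F [1.2 0.8 0.5] gap 1.0 t 16.47
```

```bash
h="python3 -m handwheel"
$h '[0.3,0,0.6,-0.005,0,0,0.5,0,0,0,0,0,0,0,0,0]'
python3 t.py .4347 .051 .181 79.8
$h '[0,0,0,0,0,0,0,0,0,0,0,0,0,0,0,0,0,0,0,0]' -1 40
$h '[0,0,0,0,0,0,0,0,0,0,0,0]'
python3 t.py .4347 .051 .181 79.8
```

```text
time: 16.8
tcp_pos: [0.4332, 0.0521, 0.1792]
tcp_rot: [0.088, 0.996, -0.0, -0.0]
wrist_force: [0.3, 0.5, -0.6]
finger_gap: 0.999
finger_force: 0.0
shift cm [-0.17 -0.08 -0.18] yaw 79.87 turn 0.0012 tcp [0.4332 0.0521 0.1792] F [ 0.3  0.5 -0.6] gap 0.999 t 16.8
time: 17.22
tcp_pos: [0.4334, 0.0521, 0.1793]
tcp_rot: [0.088, 0.996, 0.0, 0.0]
wrist_force: [-0.8, -0.2, 0.7]
finger_gap: 0.298
finger_force: 0.0
time: 17.47
tcp_pos: [0.4337, 0.052, 0.1795]
tcp_rot: [0.088, 0.996, 0.0, 0.0]
wrist_force: [-0.8, -1.7, 4.1]
finger_gap: -0.001
finger_force: 2.3
shift cm [-0.12 -0.08 -0.15] yaw 79.85 turn 0.0009 tcp [0.4337 0.052  0.1795] F [-0.8 -1.7  4.1] gap -0.001 t 17.47
```

```bash
h="python3 -m handwheel"
$h '[0,0,0,0,0,0,0,0]'
python3 - <<'E'
from h import *
im2,d=look('side','s8full.png');im,dt=look('top','t8full.png')
np.savez('now.npz',im2=im2,d=d,im=im,dt=dt)
a=cv2.resize(im2[110:220,235:375],None,fx=4,fy=4,interpolation=cv2.INTER_CUBIC);b=cv2.resize(im[150:260,230:290],None,fx=4,fy=4)
cv2.imwrite('pics/c8.png',np.hstack([a,b])[:,:,::-1])
E
```

```text
time: 17.63
tcp_pos: [0.4336, 0.052, 0.1794]
tcp_rot: [0.088, 0.996, 0.0, 0.0]
wrist_force: [-0.9, -1.5, 5.9]
finger_gap: -0.003
finger_force: 2.4
```

View pics/c8.png

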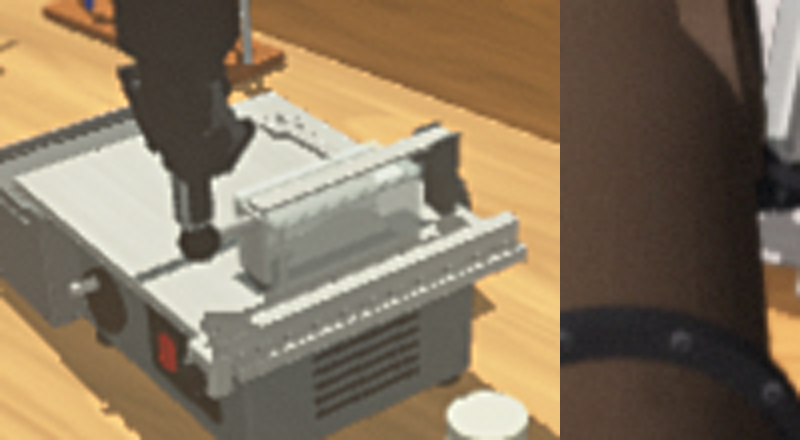

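The side crop shows the closed fingertips ending at about (195,225), directly above or behind the knob at (197,240). The pinch missed. I'll compare depths at those pixels with the projected tip and knob positions.

```bash
python3 - <<'E'
from h import *
np.set_printoptions(precision=4,suppress=True)
z=np.load('now.npz');d=z['d'];im=z['im2']
def proj(n,p):
    c=calibration(n);T=np.linalg.inv(np.array(c['pose']));q=T[:3,:3]@p+T[:3,3]
    s=q[:2]/q[2];s=s*(1+c['k1']*(s@s));K=np.array(c['camera_matrix']);return s*K[0,0]+K[:2,2],q[2]
for l,p in(('tip',(.4336,.052,.1544)),('grasp',(.4336,.052,.1734)),('knob',(.4347,.051,.175)),('bodybase',(.4336,.052,.2274))): print(l,proj('side',np.array(p)))
P=cloud('side',d);P0=cloud('side',np.load('side0.npz')['d'])
for v in range(150,178,2): print(v,P[v,284],im[v,284],'  then',P0[v,284])
E
```

```text
tip (array([284.0271, 175.7862]), np.float64(1.043229235695226))
grasp (array([283.4916, 169.6007]), np.float64(1.032401374830734))
knob (array([284.0164, 169.0375]), np.float64(1.031570623080859))
bodybase (array([281.9186, 151.3188]), np.float64(1.0016274544790198))
150 [0.4166 0.0237 0.248 ] [68 62 53]   then [0.5653 0.1974 0.1266]
152 [0.4155 0.0229 0.2432] [69 64 55]   then [0.5584 0.1902 0.125 ]
154 [0.4157 0.0238 0.2372] [68 61 53]   then [0.5468 0.1773 0.1275]
156 [0.4296 0.0407 0.2196] [68 62 55]   then [0.5414 0.1718 0.1249]
158 [0.4274 0.0388 0.2155] [69 63 56]   then [0.5326 0.1622 0.1253]
160 [0.4259 0.0377 0.2108] [68 62 54]   then [0.5251 0.1542 0.1246]
162 [0.4265 0.039  0.2042] [68 63 54]   then [0.5153 0.1434 0.1262]
164 [0.427  0.0404 0.1976] [67 62 52]   then [0.4382 0.0534 0.1877]
166 [0.4306 0.0452 0.1882] [94 93 84]   then [0.4306 0.0452 0.1882]
168 [0.4305 0.0457 0.1821] [68 61 52]   then [0.4273 0.042  0.185 ]
170 [0.4271 0.0424 0.1789] [67 61 52]   then [0.4253 0.0403 0.1806]
172 [0.4246 0.0402 0.1749] [66 60 50]   then [0.4251 0.0407 0.1745]
174 [0.4253 0.0417 0.1679] [68 62 53]   then [0.4269 0.0436 0.1664]
176 [0.4652 0.0895 0.1235] [235 237 220]   then [0.4628 0.0868 0.1257]
```

```bash
h="python3 -m handwheel"
$h '[0,0,-2,0,0,0,-3,0,0,0,-2,0,0,0,0,0,0,0,0,0]'
cat > low.py <<'E'
from h import *
np.set_printoptions(precision=4,suppress=True)
im,d=look('side');P=cloud('side',d);P0=cloud('side',np.load('side0.npz')['d'])
s=telemetry.sense();t=s['tcp_pos'];print('tcp',t,'gap',s['finger_gap'])
a=np.radians(79.8);ey=np.array([np.cos(a),np.sin(a)])
q=(P[...,:2]-t[:2])@ey;ex=(P[...,:2]-t[:2])@np.array([ey[1],-ey[0]])
m=(abs(q)<.07)&(abs(ex)<.03)&(P[...,2]>.205)&(P[...,2]<t[2]+.07)&(d>0)
for z0 in np.arange(-.035,.07,.005):
    k=m&(abs(P[...,2]-t[2]-z0)<.0025)
    if k.any(): print(round(z0,3),k.sum(),'along y',q[k].min().round(3),q[k].max().round(3),'x',ex[k].min().round(3),ex[k].max().round(3))
E
python3 low.py
$h '[0,0,0,0,0,0,0,0,0,0,0,0,0,0,0,0]' 0.2
python3 low.py
```

```text
time: 18.15
tcp_pos: [0.4338, 0.0526, 0.2498]
tcp_rot: [0.088, 0.996, 0.001, 0.001]
wrist_force: [-0.3, -0.7, -0.3]
finger_gap: 0.002
finger_force: 0.0
tcp [0.4331 0.0525 0.2488] gap -0.0011330904761724873
0.005 1 along y -0.006 -0.006 x -0.0 -0.0
0.01 10 along y -0.009 0.002 x -0.01 0.008
0.015 13 along y -0.013 0.004 x -0.011 0.006
0.02 22 along y -0.016 0.004 x -0.011 0.005
0.025 17 along y -0.014 0.003 x -0.012 0.008
0.03 17 along y -0.015 0.006 x -0.011 0.006
0.035 22 along y -0.016 0.007 x -0.011 0.007
0.04 19 along y -0.015 0.008 x -0.012 0.006
0.045 15 along y -0.016 0.009 x -0.012 0.007
0.05 11 along y -0.015 0.01 x -0.012 -0.007
0.055 36 along y -0.033 0.028 x -0.013 0.01
0.06 47 along y -0.036 0.036 x -0.013 0.012
0.065 29 along y -0.041 0.032 x -0.013 0.011
time: 18.53
tcp_pos: [0.433, 0.052, 0.2486]
tcp_rot: [0.088, 0.996, -0.0, -0.001]
wrist_force: [0.1, -0.5, -0.8]
finger_gap: 0.562
finger_force: 0.0
tcp [0.4331 0.052  0.2488] gap 0.5974271975819044
0.01 13 along y -0.032 0.027 x -0.01 0.011
0.015 29 along y -0.038 0.027 x -0.011 0.01
0.02 31 along y -0.038 0.026 x -0.012 0.01
0.025 34 along y -0.04 0.028 x -0.012 0.011
0.03 33 along y -0.04 0.03 x -0.012 0.008
0.035 37 along y -0.04 0.033 x -0.012 0.008
0.04 36 along y -0.041 0.03 x -0.012 0.01
0.045 31 along y -0.04 0.028 x -0.012 0.009
0.05 22 along y -0.039 0.031 x -0.012 0.009
0.055 36 along y -0.056 0.048 x -0.014 0.011
0.06 57 along y -0.058 0.05 x -0.014 0.012
0.065 55 along y -0.058 0.058 x -0.014 0.011
```

Measured: the fingertips end about 7 mm behind the reported TCP, not 25 mm ahead of it, so the grasp point is at about TCP z + 26 mm. The knob grasp therefore needs TCP z ≈ 0.150. The tips then sit at 0.157, clear of the fence top at 0.141.

```bash
h="python3 -m handwheel"
$h '[0,0,2.5,0,0,0,2.5,0,0,0,2,0,0,0,1.5,0,0,0,0,0]'
$h '[0,0,0.7,0,0,0,0.6,0,0,0,0,0,0,0,0,0]'
python3 t.py .4347 .051 .150 79.8
```

```text
time: 19.0
tcp_pos: [0.4314, 0.0517, 0.1617]
tcp_rot: [0.088, 0.996, -0.001, -0.002]
wrist_force: [0.7, -1.0, -0.1]
finger_gap: 0.6
finger_force: 0.0
time: 19.33
tcp_pos: [0.4336, 0.0522, 0.1515]
tcp_rot: [0.088, 0.996, 0.0, 0.0]
wrist_force: [0.1, -0.7, 0.3]
finger_gap: 0.598
finger_force: 0.0
shift cm [-0.13 -0.1   0.15] yaw 79.86 turn 0.0011 tcp [0.4336 0.0522 0.1515] F [ 0.1 -0.7  0.3] gap 0.598 t 19.33
```

```bash
h="python3 -m handwheel"
$h '[-0.1,-0.1,0.1,0,0,0,0,0,0,0,0,0,0,0,0,0,0,0,0,0]' -1 40
$h '[0,0,0,0,0,0,0,0,0,0,0,0]'
python3 t.py .4347 .051 .150 79.8
```

```text
time: 19.75
tcp_pos: [0.4347, 0.051, 0.1505]
tcp_rot: [0.088, 0.996, 0.0, 0.001]
wrist_force: [0.9, -0.3, 0.9]
finger_gap: 0.301
finger_force: 39.2
time: 20.0
tcp_pos: [0.4347, 0.051, 0.1504]
tcp_rot: [0.088, 0.996, 0.0, 0.0]
wrist_force: [2.5, -0.5, 1.0]
finger_gap: 0.302
finger_force: 39.2
shift cm [-0.    0.    0.04] yaw 79.86 turn 0.0011 tcp [0.4347 0.051  0.1504] F [ 2.5 -0.5  1. ] gap 0.302 t 20.0
```

```bash
h="python3 -m handwheel"
$h '[0,0,-0.77,0,-0.02,0,-0.77,0,-0.07,0,-0.77,0,-0.07,0,-0.77,0,-0.13,0,-0.76,0]'
$h '[-0.13,0,-0.76,0,-0.19,0,-0.75,0,-0.19,0,-0.75,0,-0.25,0,-0.73,0,-0.25,0,-0.73,0]'
python3 t.py .4347 .051 .1504 79.8
$h '[-0.31,0,-0.71,0,-0.31,0,-0.71,0,-0.36,0,-0.68,0,-0.36,0,-0.68,0,-0.41,0,-0.65,0]'
$h '[-0.41,0,-0.65,0,-0.46,0,-0.62,0,-0.46,0,-0.62,0,-0.51,0,-0.58,0,-0.51,0,-0.58,0]'
$h '[0,0,0,0,0,0,0,0,0,0,0,0]'
python3 t.py .4347 .051 .1504 79.8
```

```text
time: 20.42
tcp_pos: [0.4368, 0.0505, 0.1893]
tcp_rot: [0.088, 0.996, 0.0, -0.0]
wrist_force: [2.8, 0.7, -3.6]
finger_gap: 0.298
finger_force: 39.4
time: 20.83
tcp_pos: [0.4468, 0.0486, 0.2264]
tcp_rot: [0.088, 0.996, -0.0, -0.0]
wrist_force: [1.8, 1.0, -4.5]
finger_gap: 0.301
finger_force: 39.5
shift cm [1.22 0.02 7.6 ] yaw 79.87 turn 0.0013 tcp [0.4468 0.0486 0.2264] F [ 1.8  1.  -4.5] gap 0.301 t 20.83
time: 21.25
tcp_pos: [0.4645, 0.0453, 0.2607]
tcp_rot: [0.088, 0.996, -0.0, -0.0]
wrist_force: [0.6, 0.6, -3.5]
finger_gap: 0.302
finger_force: 39.6
time: 21.67
tcp_pos: [0.4876, 0.0409, 0.291]
tcp_rot: [0.089, 0.996, -0.0, -0.0]
wrist_force: [2.1, -2.2, -5.2]
finger_gap: 0.297
finger_force: 39.6
time: 21.92
tcp_pos: [0.4871, 0.041, 0.2902]
tcp_rot: [0.089, 0.996, -0.0, -0.0]
wrist_force: [0.4, -3.7, -4.8]
finger_gap: 0.302
finger_force: 39.6
shift cm [ 5.32  0.07 13.99] yaw 79.84 turn 0.0006 tcp [0.4871 0.041  0.2902] F [ 0.4 -3.7 -4.8] gap 0.302 t 21.92
```

```bash
python3 - <<'E'
from h import *
print(env.job_done())
E
```

```text
the job is handed in; nothing more can be done
None
```

Handed in at about 22 s, verdict not returned: the deck is swept bare, the scraper stands released on the bench, and the guard is held in the gripper at about 45° (44.6° from tool travel); I did not see the offcuts in the bin, as the deck edge hides the strip where they should have dropped.

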